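Open the tablet-charging cabinet: clip, active door, flush bolt, passive door

ROBOT

A 7-joint arm with a two-finger parallel gripper is mounted at the origin on the work surface. World frame = base frame: x ahead of the robot, y to its left, z up, the work surface at z = 0. Lengths are in m, angles in rad, forces in N, time in s.
With the tool pointing down it reaches from about 0.375 to 0.925 m from the base axis. Payload 3.1 kg.
Tool frame: the origin (TCP) lies between the finger pads; the fingertips stand 11 mm ahead of it and the grasp point (between the pads) lies 8 mm behind it; z points along the fingers, y is the direction in which the jaws open and shut (so a half turn about z gives the same grasp; the last joint's range is limited). The gripper opens to 85 mm and grips with 20 to 120 N. Pads are 22 mm wide; open, the fingers measure 114 mm over their backs; the gripper's body (76 mm by 85 mm) begins 54 mm behind the grasp point. The pads swing forward as they close: fully open they stand 13 mm farther back than shut.
Start: joints at [1.017, 0.383, 0.044, 1.598, -0.018, 1.161, -0.05], TCP at [0.286, -0.584, 0.215] pointing down, gripper open.
Joint ranges: [-2.61, 2.61], [-0.41, 2.15], [-1.48, 1.57], [0, 2.5], [-1.57, 4.71], [0.05, 1.97], [-2.85, 2.85]. Speed limits (rad/s): [2.79, 2.79, 3.14, 3.14, 3.14, 3.14, 3.14].

INTERFACE

Orientations are given as a rotation vector (axis times angle).
In Python, from cell import read_state, cams, r gives the robot as it stands.
- The arm moves only by the tool servo_tool, never from a script. Its argument "moves" is a list that holds one entry, the list of rows, each a list of 5 numbers: the finger opening in mm, from 0 to 85.4, then the shift along the tool's x, y, z in mm, then the turn about the tool's z in rad. In form: [[[jaw, tx, ty, tz, yaw], ...]]. A call has 1 to 12 rows; each row is the pose to reach, as a shift and turn from the pose commanded when the call began, along the tool's axes at that moment; what a row does not reach only later rows make up. A row lasts 1/10 s, in which the tool goes at most 50 mm and 8.59 degrees, less where a joint would pass 70% of its speed; a pose out of reach is approached as far as the arm can. A call with a gripper value outside its range is refused whole. The fingers move at their own pace and stop on an object; "grip_force" is the grip in N (left out, the last holds). Time passes only in rows, so rows that repeat a pose let the fingers close. It gives the time, the measured TCP pose, the force and the opening at its end, in the units of the state.
- read_state(): the state, without advancing time (a new reading comes with each control period).
- cams.camera(name): name is "scene" or "top"; returns a dict with "pixels" (384x512x3 uint8, blue, green, red), "fx", "fy", "cx", "cy" (pixels), "pose" (4x4, takes a point from camera to world coordinates). Camera axes: x right, y down, z forward; pixel columns grow to the right and rows downward; lengths in m; the calibration is good to about 2 mm. A picture is of the moment at which its call begins. There is no depth.
- r.hand_in(): hands the job in, once; it reports no verdict.
The state is a dict: "clock": time; "joint_pos": joint angles; "joint_velocities": joint speeds; "tau": joint torques, N m; "ee_pos": TCP position; "tool_rot": TCP orientation; "ft_force": force on the tool from outside, world axes, zero at the start; "moment": the same for the moment, N m; "grip_width": finger opening in m.
Only numpy, scipy, OpenCV 4.12 (cv2) and the standard library are available. Lean on these libraries where they do the work, as an engineer would, in place of code of your own. Each camera call takes 0.05 s, during which the arm holds its last target. There are 200 camera calls.

TASK

Open up the tablet-charging cabinet: pull the spring clip out of its pin and leave it lying in the green tray, open the active door, push back the flush bolt that it was covering, and open the passive door. Leave both doors standing open, clearly past upright, with the bolt drawn, and do not disturb the mug, stapler, calculator and hole punch around it.

Things in the scene. Friction and masses are not known exactly. Their poses are not given: they have to be found in the camera images.
- cabinet: Low steel tablet-charging cabinet fixed to the table, 240 (x) x 362 (y) x 95 mm high, whose pair of doors faces up like a hatch. Origin: centre of its underside; its x points to its back, y to the active door's side, z up. The closed doors lie flush with the rim at z = 95 mm, each 205 (x) x 163 (y) x 12 mm thick, and meet on the line y = 0. Below them is an open space. A brass keep stands 3 mm above the front rim at x = -114, y = -14 mm.
- active_door (a joint): Angle of the active door (on the cabinet's +y side), rad: 0 shut, 1.57 upright, 1.83 at its stop. Stiff friction hinge (0.45 N m; door 0.35 kg): it stays at any angle. Along its meeting edge it carries a blue hollow cover strip, 205 mm long, 44 mm wide, top 20 mm above the doors (cabinet y from -34 to +10 mm), which closes over the passive door's edge and hides its bolt from all sides. With the clip in the pin it cannot open.
- active_door_hinge (a point): Middle of the active door's hinge axis, which runs along the cabinet's x in the plane of the doors' top faces (cabinet y = +166 mm, z = 95 mm).
- active_door_handle (a point): Middle of the active door's black bow handle: bar along the cabinet's x, 12 mm thick, 90 mm long with 9 mm feet 84 mm apart, bar axis 36 mm above the door, 104 mm from the hinge axis across the door.
- passive_door (a joint): Angle of the passive door (on the cabinet's -y side), rad: 0 shut, 1.57 upright, 1.83 at its stop. Same stiff friction hinge and mass. It cannot open while its bolt is shot or the cover strip lies over it.
- passive_door_hinge (a point): Middle of the passive door's hinge axis, along the cabinet's x (cabinet y = -166 mm, z = 95 mm).
- passive_door_handle (a point): Middle of the passive door's bow handle, same as the other, 88 mm from its hinge axis across the door.
- bolt (a joint): Travel of the passive door's flush bolt, m: 0 fully shot towards the cabinet's front, 0.024 fully drawn. It slides along the cabinet's +x (towards its back) against 3 N of friction, stays where it is left, and frees the door beyond about 0.014. It starts shot, within 4 mm.
- bolt_tab (a point): Centre of the top face of the bolt's red thumb tab, 14 x 14 x 12 mm high above the passive door's top face, at cabinet y = -14 mm; hidden under the cover strip until the active door is open. There is about 75 mm of clear flat door between the pin and the tab's front face.
- pin_foot (a point): Point on the axis of the cross-drilled steel pin level with the top of the closed cover strip. The pin is part of the passive door (17 mm thick), stands up through a hole in the strip at cabinet x = -75, y = -14 mm, and rises 16 mm above it; its cross hole, 8 mm wide and 12 mm high, runs along the cabinet's x just above the strip.
- clip: Loose spring clip, 74 mm long and 9 mm thick, 30 g, lying flat on the cover strip. Origin: on the pin's axis at the clip's underside; its x runs along the straight 5 mm leg (from x = -18 mm) to the loop. It comes out of the pin along its own +x (towards the cabinet's back); it must move 25 mm before the leg is clear.
- clip_loop (a point): Centre of the clip's orange loop, a ring of 28 mm outer diameter lying flat, 9 mm thick; 44 mm from the clip's origin along its x and 4.5 mm above its underside.
- tray: Shallow green tray fixed to the table, 130 (x) x 120 (y) x 24 mm high, walls 4 mm, floor about 4 mm; origin: centre of its underside. It lies to the left or the right of the cabinet. Fixed equipment also stands on the table: a 155 mm pen cup, tape roll, carton and drawer unit behind the cabinet; letter trays and binders (215 mm) at the far left and right; a flat tablet front right.
- mug: Blue mug, 80 mm across, 90 mm high, handle at its +y, loose, a bystander; origin: centre of its underside.
- stapler: Red stapler, 130 x 36 x 45 mm, loose, a bystander; origin: centre of its underside.
- calculator: Pocket calculator, 130 x 90 x 18 mm, loose, a bystander; origin: centre of its underside.
- punch: Hole punch, 110 x 60 x 54 mm, loose, a bystander; origin: centre of its underside.

How it is judged:
By the outcome, as a careful person would: the job done as asked, in the order asked, and still so for the second after the job is handed in, with the robot touching nothing.
It also fails if it takes over 67 s, if anything falls off the work surface, if the arm or the gripper's body presses on something with over 40 N, if the wrist force passes 120 N, or if a joint passes its speed limit or range.

## Working session

There is one attempt and no reset: what is moved stays moved. The work goes in short steps, Python scripts to look and compute and a tool call to move; the robot and the scene stay as the last step left them, time stands still between calls to the robot, and variables do not carry over. Pictures are saved under pics/ and viewed, about 8 in all and at most 12, crops included, and the job is handed in when it is done.

Besides the shell and the picture viewer there is one more tool, called after ">>>" by a JSON object that holds its "method" and its "body", one argument or row to a line. servo_tool: Moves the arm, as the interface text tells. Its arguments: {"type":"object","properties":{"moves":{"type":"array"},"grip_force":{"type":"number"}},"required":["moves"]}

```bash
ls; mkdir -p pics
python3 - <<'E'
from cell import read_state, cams, r
import cv2,numpy as np
print(read_state())
for n in("scene","top"):
    c=cams.camera(n); cv2.imwrite(f"pics/{n}0.png",c["pixels"]); print(n,c["fx"],c["fy"],c["cx"],c["cy"],c["pose"])
a=cv2.imread("pics/scene0.png");b=cv2.imread("pics/top0.png")
E
```

```text
pics
{'clock': 0.0, 'joint_pos': array([ 1.0171837 ,  0.38383592,  0.04383236,  1.59957925, -0.01789794,
        1.1612149 , -0.04987522]), 'joint_velocities': array([ 0.00181853, -0.00120578, -0.00246519, -0.00092322,  0.00052329,
       -0.00062355,  0.00094641]), 'tau': array([-1.09914458e-04, -4.33466828e+01,  1.02462865e+00, -2.49518341e+01,
        1.05947195e-02,  1.13257804e-02,  4.19555386e-05]), 'ee_pos': array([ 0.28568041, -0.58274941,  0.21348418]), 'tool_rot': array([-3.05784320e+00, -7.09395839e-01,  1.15568571e-03]), 'ft_force': array([-0.17081264, -0.58582943,  0.6773727 ]), 'moment': array([-0.01129502, -0.04435594,  0.07996905]), 'grip_width': 0.08526890018237089}
scene 353.73017703549004 353.73017703549004 257.97127427088174 196.07971238510055 [[-0.86920471  0.38833061 -0.30607599  0.86025084]
 [ 0.49431903  0.69684446 -0.5196696   0.52102184]
 [ 0.01148374 -0.60299845 -0.7976597   0.92506347]
 [ 0.          0.          0.          1.        ]]
top 471.8310730846277 471.8310730846277 257.43020036649364 197.08627700561834 [[-2.04586119e-02 -9.93604838e-01  1.11044457e-01  3.92725707e-01]
 [-9.99790361e-01  2.02405101e-02 -3.09114209e-03  3.80450264e-03]
 [ 8.23777273e-04 -1.11084419e-01 -9.93810633e-01  1.27173992e+00]
 [ 0.00000000e+00  0.00000000e+00  0.00000000e+00  1.00000000e+00]]
```

View pics/top0.png

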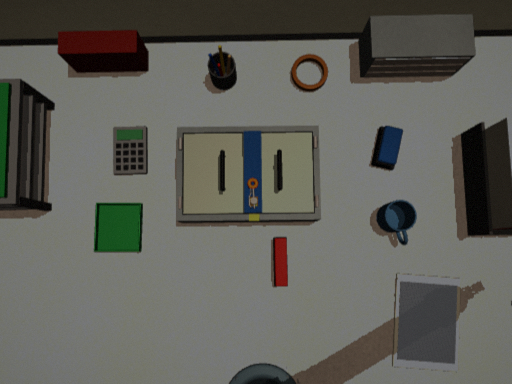

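View pics/scene0.png

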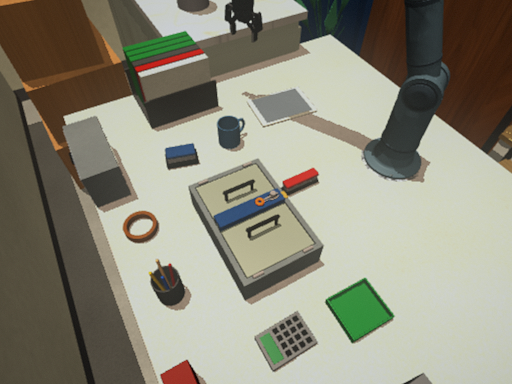

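The top view shows the cabinet nearly square to the base, centred at about (249,174). The strip is at cols 243–262, the orange loop at (253,184), the pin at (254,200), the handles at (222,171) and (279,171), the tray at (119,228) and the stapler at (281,262). The scene view agrees, and both views show the bystanders clear of the doors.

```bash
cat > h.py <<'E'
from cell import read_state, cams, r
import cv2,numpy as np
from scipy.spatial.transform import Rotation as R
def ray(c,uv):
    d=c["pose"][:3,:3]@np.array([(uv[0]-c["cx"])/c["fx"],(uv[1]-c["cy"])/c["fy"],1.]); return c["pose"][:3,3],d
def onz(c,uv,z):
    o,d=ray(c,uv); return o+d*(z-o[2])/d[2]
def blobs(c,lo,hi,amin=15,roi=None):
    m=cv2.inRange(cv2.cvtColor(c["pixels"],cv2.COLOR_BGR2HSV),np.array(lo),np.array(hi))
    if roi: k=np.zeros_like(m);x0,y0,x1,y1=roi;k[y0:y1,x0:x1]=255;m&=k
    return sorted([q for q in cv2.findContours(m,cv2.RETR_EXTERNAL,cv2.CHAIN_APPROX_NONE)[0] if cv2.contourArea(q)>=amin],key=cv2.contourArea,reverse=True)
def cen(q): m=cv2.moments(q); return m["m10"]/m["m00"],m["m01"]/m["m00"]
def st():
    s=read_state(); print("t",s["clock"].round(2) if hasattr(s["clock"],"round") else s["clock"],"tcp",s["ee_pos"].round(4),"F",s["ft_force"].round(1),"w",round(s["grip_width"],4),"\nR",R.from_rotvec(s["tool_rot"]).as_matrix().round(3).tolist(),"q",s["joint_pos"].round(2)); return s
E
python3 - <<'E'
from h import *
c=cams.camera("top")
def rep(n,q,z):
    b=cv2.minAreaRect(q); p=cv2.boxPoints(b); print(n,"cen",np.round(cen(q),1),onz(c,cen(q),z)[:2].round(4),"box",[onz(c,x,z)[:2].round(4).tolist() for x in p])
for q in blobs(c,(100,120,40),(125,255,255),100,(230,120,275,225)): rep("strip",q,.115)
for q in blobs(c,(5,150,120),(20,255,255),8,(235,150,275,225)): rep("loop",q,.120)
for q in blobs(c,(22,100,90),(35,255,255),5,(235,200,275,230)): rep("keep",q,.098)
for q in blobs(c,(50,120,30),(75,255,255),500,(80,190,160,270))[:1]: rep("tray",q,.024)
for q in blobs(c,(0,0,0),(180,255,45),30,(200,135,300,210)): rep("handle",q,.137)
for q in blobs(c,(15,20,120),(35,120,255),500,(170,120,325,225)): rep("door",q,.095)
a=cv2.resize(c["pixels"][115:230,170:330],None,fx=5,fy=5,interpolation=cv2.INTER_CUBIC);cv2.imwrite("pics/c1.png",a)
E
```

```text
strip cen [252.1 171.9] [0.5852 0.0122] box [[0.6893, 0.0304], [0.6884, -0.0121], [0.4849, -0.0078], [0.4858, 0.034]]
loop cen [252.1 182.9] [0.5568 0.0125] box [[0.5668, 0.0226], [0.5664, 0.0028], [0.5465, 0.0032], [0.5469, 0.0229]]
keep cen [253.8 216.9] [0.4743 0.0103] box [[0.4819, 0.022], [0.4814, -0.0029], [0.4664, -0.0026], [0.4669, 0.0223]]
tray cen [117.2 226.9] [0.4605 0.3719] box [[0.5252, 0.4343], [0.5227, 0.3122], [0.396, 0.3112], [0.3984, 0.432]]
handle cen [222.  170.6] [0.5863 0.0852] box [[0.6348, 0.0895], [0.6346, 0.0797], [0.5384, 0.0809], [0.5386, 0.0906]]
handle cen [279.  169.7] [ 0.5856 -0.0536] box [[0.6345, -0.05], [0.6343, -0.0598], [0.5356, -0.0572], [0.5358, -0.0475]]
door cen [286.6 172.4] [ 0.5855 -0.0747] box [[0.6883, -0.0149], [0.6857, -0.1423], [0.4864, -0.1356], [0.489, -0.0106]]
door cen [218.6 178.5] [0.5733 0.0971] box [[0.6897, 0.1838], [0.6867, 0.0361], [0.4875, 0.0395], [0.4904, 0.1845]]
```

View pics/c1.png

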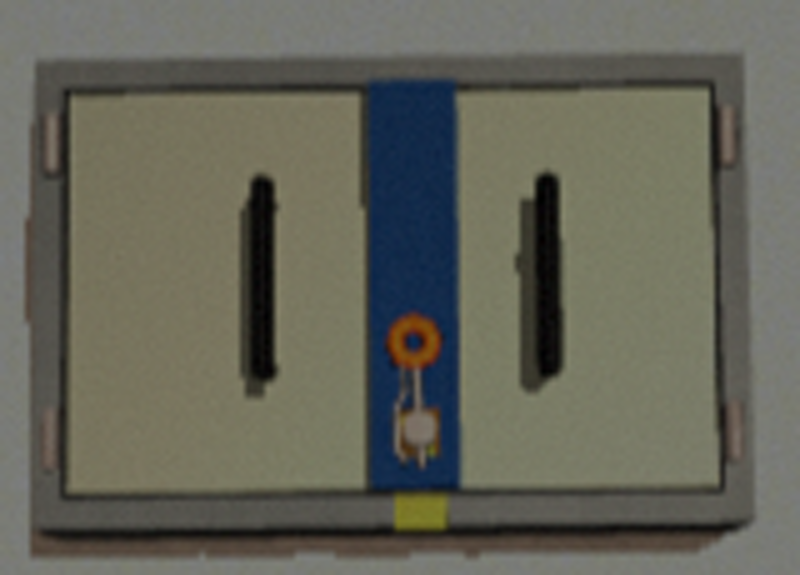

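The crop shows the clip's ring at crop (414,341), full-image (252.8,183.2), and the pin at (253.8,201). The handles, strip and keep put the cabinet origin at about (0.586, 0.0245) with yaw of about -0.01. Handle spacing measures 138.8 mm against 140 mm given, so this holds. I'll move above the loop.

>>> {"method": "servo_tool", "body": {
  "moves": [
    [[45,504,-414,10,0.465],[45,504,-414,10,0.465],[45,504,-414,10,0.465],[45,504,-414,10,0.465],[45,504,-414,10,0.465],[45,504,-414,10,0.465],[45,504,-414,10,0.465],[45,504,-414,10,0.465],[45,504,-414,10,0.465],[45,504,-414,10,0.465],[45,504,-414,10,0.465],[45,504,-414,10,0.465]]
  ],
  "grip_force": 40
}}

```text
clock: 1.35
ee_pos: [0.5337, -0.0387, 0.2056]
tool_rot: [3.141, -0.015, -0.0]
ft_force: [0.8, -0.9, -0.9]
grip_width: 0.0453
```

```bash
python3 -c "from h import *;st()"
```

```text
t 1.35 tcp [ 0.5337 -0.0387  0.2056] F [ 0.8 -0.9 -0.9] w 0.0453 
R [[1.0, -0.009, -0.0], [-0.009, -1.0, -0.0], [-0.0, 0.0, -1.0]] q [ 0.26  0.19 -0.3   1.87  0.06  1.09 -1.64]
```

>>> {"method": "servo_tool", "body": {
  "moves": [
    [[45,22,-50,0,0],[45,22,-50,0,0],[45,22,-50,40,0],[45,22,-50,40,0],[45,22,-50,40,0]]
  ]
}}

```text
clock: 1.85
ee_pos: [0.5544, 0.0083, 0.1647]
tool_rot: [3.141, -0.016, -0.006]
ft_force: [0.8, -0.3, -0.3]
grip_width: 0.0451
```

Run:
```python
from h import *
st()
c=cams.camera("scene");p=c["pixels"][150:300,170:330];cv2.imwrite("pics/c2.png",cv2.resize(p,None,fx=4,fy=4,interpolation=cv2.INTER_CUBIC))
```

```text
t 1.85 tcp [0.5544 0.0083 0.1647] F [ 0.8 -0.3 -0.3] w 0.0451 
R [[1.0, -0.01, -0.004], [-0.01, -1.0, -0.0], [-0.004, 0.0, -1.0]] q [ 0.19  0.28 -0.32  1.86  0.1   1.02 -1.76]
```

View pics/c2.png

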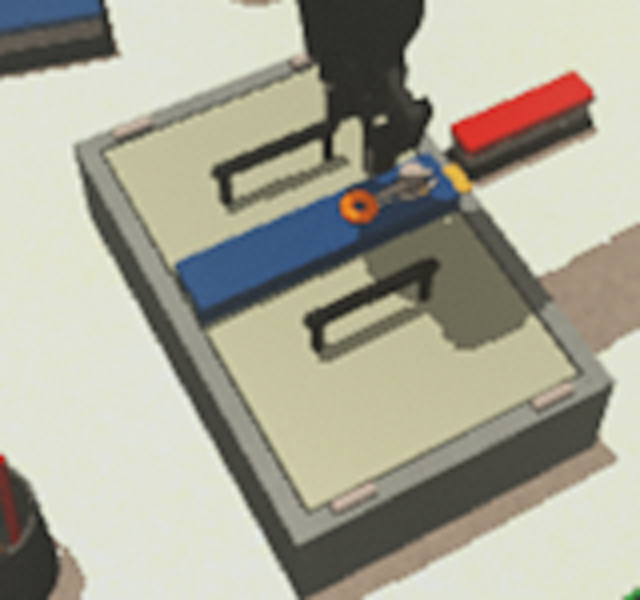

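The scene view shows the open gripper above the strip. The orange ring is at crop (359,206), full-image (259.8,201.5), and the clip is still in the pin. I'll cross-check the loop position with this ray.

Run:
```python
from h import *
c=cams.camera("scene")
for q in blobs(c,(3,150,100),(20,255,255),8,(240,185,280,220)): print(cen(q),onz(c,cen(q),.1195).round(4),cv2.contourArea(q))
print(onz(c,(170+413/4,150+172/4),.131).round(4),"pin")
st()
```

```text
(259.2401433691756, 201.3906810035842) [0.5573 0.0143 0.1195] 46.5
[0.5123 0.0153 0.131 ] pin
t 1.95 tcp [0.5566 0.0084 0.1669] F [-0.8  0.2  0.6] w 0.0446 
R [[1.0, -0.011, 0.002], [-0.011, -1.0, -0.0], [0.002, 0.0, -1.0]] q [ 0.19  0.28 -0.32  1.86  0.1   1.02 -1.76]
```

>>> {"method": "servo_tool", "body": {
  "moves": [
    [[45,0,-4,20,0],[45,0,-4,38,0],[45,0,-4,38,0],[45,0,-4,38,0],[22,0,-4,38,0],[22,0,-4,38,0],[22,0,-4,38,0],[22,0,-4,38,0],[22,0,-4,38,0]]
  ],
  "grip_force": 30
}}

```text
clock: 2.85
ee_pos: [0.5561, 0.0133, 0.1279]
tool_rot: [-3.142, 0.014, -0.0]
ft_force: [-0.1, -0.7, 0.3]
grip_width: 0.0221
```

>>> {"method": "servo_tool", "body": {
  "moves": [
    [[40,0,0,0,0],[40,0,0,0,0],[40,0,0,0,0],[40,0,0,3,0],[40,0,0,5,0],[40,0,0,6,0],[15,0,0,6,0],[15,0,0,6,0],[15,0,0,6,0],[15,0,0,6,0],[15,0,0,6,0]]
  ]
}}

```text
clock: 3.95
ee_pos: [0.556, 0.0133, 0.1218]
tool_rot: [-3.142, 0.014, -0.0]
ft_force: [0.6, 0.4, 0.1]
grip_width: 0.0148
```

Run:
```python
from h import *
st()
c=cams.camera("scene");p=c["pixels"][165:235,215:305];cv2.imwrite("pics/c3.png",cv2.resize(p,None,fx=7,fy=7,interpolation=cv2.INTER_CUBIC))
```

```text
t 3.95 tcp [0.556  0.0133 0.1218] F [0.6 0.4 0.1] w 0.0148 
R [[1.0, -0.009, 0.0], [-0.009, -1.0, 0.0], [0.0, -0.0, -1.0]] q [ 0.18  0.33 -0.32  1.89  0.13  0.93 -1.78]
```

View pics/c3.png

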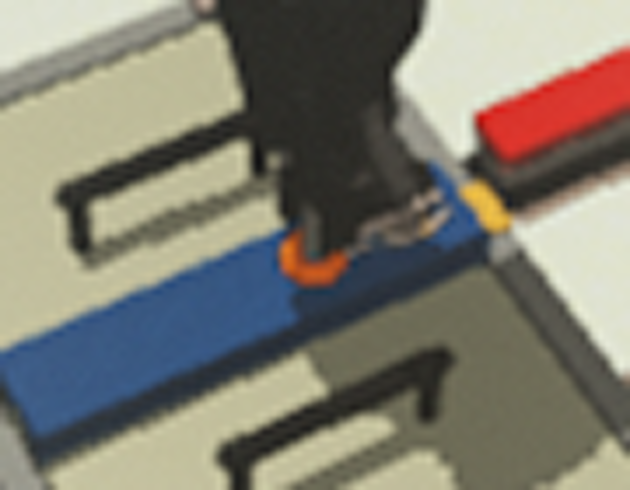

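The picture shows the fingertips sitting just above the ring, at crop (320,250). The ring hasn't moved and there is no contact force, so I need to go lower. I'll do that with the jaws open and watch the force.

>>> {"method": "servo_tool", "body": {
  "moves": [
    [[40,0,0,0,0],[40,0,0,0,0],[40,0,0,0,0],[40,0,0,2,0],[40,0,0,4,0],[40,0,0,5,0],[40,0,0,5,0]]
  ]
}}

```text
clock: 4.7
ee_pos: [0.5557, 0.0133, 0.1164]
tool_rot: [3.142, -0.014, -0.001]
ft_force: [-0.8, -0.5, -0.4]
grip_width: 0.0398
```

>>> {"method": "servo_tool", "body": {
  "moves": [
    [[20,0,0,0,0],[20,0,0,0,0],[20,0,0,0,0],[20,0,0,0,0]]
  ]
}}

```text
clock: 5.1
ee_pos: [0.556, 0.0133, 0.1168]
tool_rot: [-3.142, 0.014, -0.0]
ft_force: [0.0, 0.7, -0.0]
grip_width: 0.02
```

Run:
```python
from h import *
st()
c=cams.camera("scene");p=c["pixels"][165:235,215:305]
P=np.linalg.inv(c["pose"])
def pr(x): v=P[:3,:3]@np.array(x)+P[:3,3]; return (c["fx"]*v[0]/v[2]+c["cx"],c["fy"]*v[1]/v[2]+c["cy"])
s=read_state()["ee_pos"]
for d in (0,-.011): 
  for yy in(-.01,.01): u=pr(s+[0,yy,d]); print(d,yy,np.round(u,1),"crop",np.round((np.array(u)-[215,165])*7))
p=cv2.convertScaleAbs(cv2.resize(p,None,fx=7,fy=7,interpolation=cv2.INTER_CUBIC),alpha=2.2)
cv2.imwrite("pics/c4.png",p)
```

```text
t 5.1 tcp [0.556  0.0133 0.1168] F [ 0.   0.7 -0. ] w 0.02 
R [[1.0, -0.009, 0.0], [-0.009, -1.0, 0.0], [0.0, -0.0, -1.0]] q [ 0.17  0.34 -0.32  1.9   0.13  0.92 -1.78]
0 -0.01 [257.7 199.1] crop [299. 238.]
0 0.01 [261.2 204. ] crop [324. 273.]
-0.011 -0.01 [257.7 201.3] crop [299. 254.]
-0.011 0.01 [261.1 206.3] crop [323. 289.]
```

View pics/c4.png

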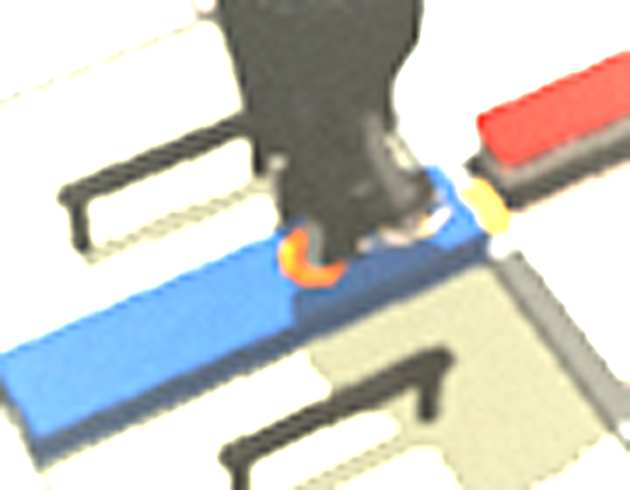

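Run:
```python
from h import *
c=cams.camera("scene");a=c["pixels"][110:230,215:315]
t=cams.camera("top");b=t["pixels"][140:260,200:300]
p=np.hstack([cv2.resize(x,(400,480),interpolation=cv2.INTER_CUBIC) for x in(a,b)])
p=(255*(p/255.)**.45).astype(np.uint8)
cv2.imwrite("pics/c5.png",p)
P=np.linalg.inv(t["pose"])
for d in (.1,.06,0,-.011):
  x=read_state()["ee_pos"]+[0,0,d];v=P[:3,:3]@x+P[:3,3];print(d,t["fx"]*v[0]/v[2]+t["cx"],t["fy"]*v[1]/v[2]+t["cy"])
```

```text
0.1 251.36000584897175 177.25900086857865
0.06 251.56406923969337 179.86650013827975
0 251.84407373748883 183.44436641273896
-0.011 251.89233010313353 184.060980876176
```

View pics/c5.png

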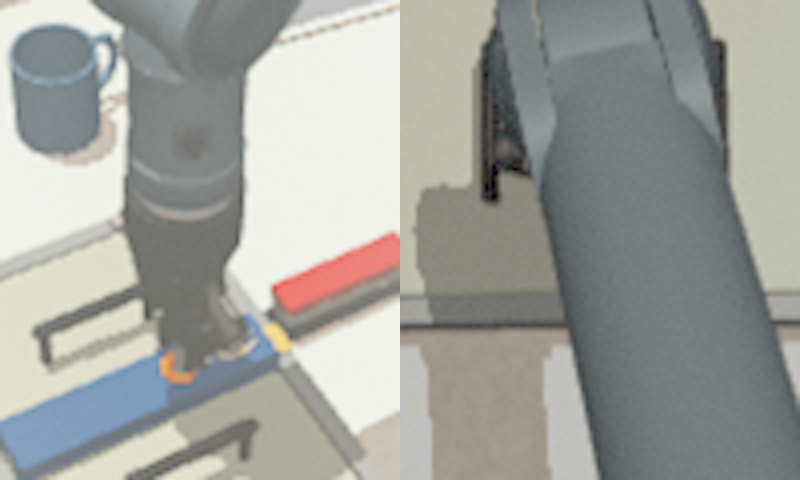

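>>> {"method": "servo_tool", "body": {
  "moves": [
    [[20,0,0,-30,0],[70,0,0,-30,0],[70,0,0,-30,0],[70,0,0,-30,0],[70,0,0,-30,0]]
  ]
}}

```text
clock: 5.75
ee_pos: [0.5551, 0.0132, 0.1457]
tool_rot: [3.141, -0.014, -0.003]
ft_force: [0.1, 0.2, 0.7]
grip_width: 0.0699
```

Run:
```python
from h import *
c=cams.camera("scene");a=c["pixels"][140:230,215:315]
p=cv2.resize(a,None,fx=7,fy=6.6,interpolation=cv2.INTER_CUBIC)
p=(255*(p/255.)**.4).astype(np.uint8)
P=np.linalg.inv(c["pose"]);s=st()["ee_pos"]
for d,col in(([0,0,0],(0,0,255)),([0,0,-.011],(0,255,0)),([0,.035,0],(255,0,0)),([0,-.035,0],(255,0,255))):
  v=P[:3,:3]@(s+d)+P[:3,3];u=c["fx"]*v[0]/v[2]+c["cx"],c["fy"]*v[1]/v[2]+c["cy"]
  cv2.circle(p,(int((u[0]-215)*7),int((u[1]-140)*6.6)),4,col,-1)
cv2.imwrite("pics/c6.png",p)
```

```text
t 5.8 tcp [0.5551 0.0132 0.1457] F [-0.3 -0.2  0.3] w 0.0697 
R [[1.0, -0.009, -0.002], [-0.009, -1.0, -0.0], [-0.002, 0.0, -1.0]] q [ 0.18  0.3  -0.32  1.88  0.11  0.98 -1.77]
```

View pics/c6.png

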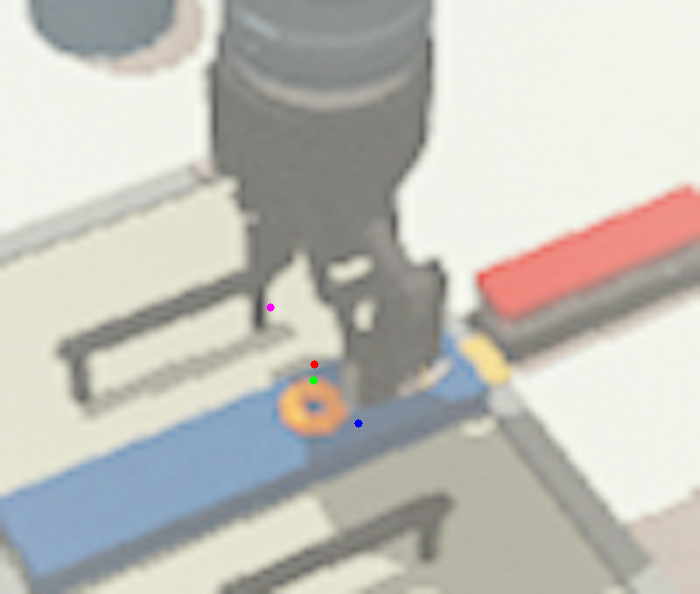

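The midpoint of the fingertips falls on the predicted TCP at (314,365), and the jaws do open along y. So the issue is height: at this opening the tips sit farther back than expected. I'll probe lower in steps.

>>> {"method": "servo_tool", "body": {
  "moves": [
    [[36,1,1,15,0],[36,1,1,29,0],[36,1,1,31,0],[36,1,1,33,0],[36,1,1,34,0],[36,1,1,34,0]]
  ]
}}

```text
clock: 6.4
ee_pos: [0.5572, 0.0124, 0.1129]
tool_rot: [-3.141, 0.014, -0.001]
ft_force: [0.6, 0.1, 0.0]
grip_width: 0.0358
```

>>> {"method": "servo_tool", "body": {
  "moves": [
    [[36,0,0,1,0],[36,0,0,2,0],[36,0,0,3,0],[24,0,0,3,0],[24,0,0,3,0],[24,0,0,3,0]]
  ]
}}

```text
clock: 7.0
ee_pos: [0.557, 0.0123, 0.1098]
tool_rot: [3.142, -0.014, 0.0]
ft_force: [0.4, 0.3, -0.9]
grip_width: 0.0238
```

>>> {"method": "servo_tool", "body": {
  "moves": [
    [[36,0,0,0,0],[36,0,0,0,0],[36,0,0,1,0],[36,0,0,2,0],[36,0,0,3,0],[36,0,0,4,0],[24,0,0,4,0],[24,0,0,4,0],[24,0,0,4,0]]
  ]
}}

```text
clock: 7.9
ee_pos: [0.557, 0.0123, 0.106]
tool_rot: [3.141, -0.014, -0.0]
ft_force: [0.1, 0.4, 1.9]
grip_width: 0.0241
```

>>> {"method": "servo_tool", "body": {
  "moves": [
    [[36,0,0,0,0],[36,0,0,0,0],[36,0,0,1,0],[36,0,0,2,0],[36,0,0,3,0],[36,0,0,3,0],[24,0,0,3,0],[24,0,0,3,0],[24,0,0,3,0]]
  ]
}}

```text
clock: 8.8
ee_pos: [0.557, 0.0123, 0.1029]
tool_rot: [3.142, -0.014, 0.0]
ft_force: [-0.1, -0.4, 0.9]
grip_width: 0.025
```

Run:
```python
from h import *
st()
c=cams.camera("scene")
for q in blobs(c,(3,130,80),(22,255,255),5,(240,185,285,225)): print(cen(q),cv2.contourArea(q),cv2.boundingRect(q))
```

```text
t 8.8 tcp [0.557  0.0123 0.1029] F [-0.1 -0.4  0.9] w 0.025 
R [[1.0, -0.009, 0.0], [-0.009, -1.0, -0.0], [0.0, 0.0, -1.0]] q [ 0.17  0.36 -0.31  1.9   0.14  0.9  -1.79]
(256.4642857142857, 200.39285714285714) 14.0 (255, 197, 4, 8)
(282.97916666666663, 192.79166666666666) 8.0 (281, 191, 4, 7)
```

Run:
```python
from h import *
c=cams.camera("scene");a=c["pixels"][150:225,225:315]
p=cv2.resize(a,None,fx=8,fy=8,interpolation=cv2.INTER_CUBIC)
p=(255*(p/255.)**.35).astype(np.uint8)
P=np.linalg.inv(c["pose"]);s=read_state()["ee_pos"]
for d,col in(([0,0,0],(0,0,255)),([0,.0125,.015],(255,0,0)),([0,-.0125,.015],(255,0,255))):
  v=P[:3,:3]@(s+d)+P[:3,3];u=c["fx"]*v[0]/v[2]+c["cx"],c["fy"]*v[1]/v[2]+c["cy"]
  cv2.circle(p,(int((u[0]-225)*8),int((u[1]-150)*8)),3,col,-1)
cv2.imwrite("pics/c7.png",p)
```

```text
(no output)
```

View pics/c7.png

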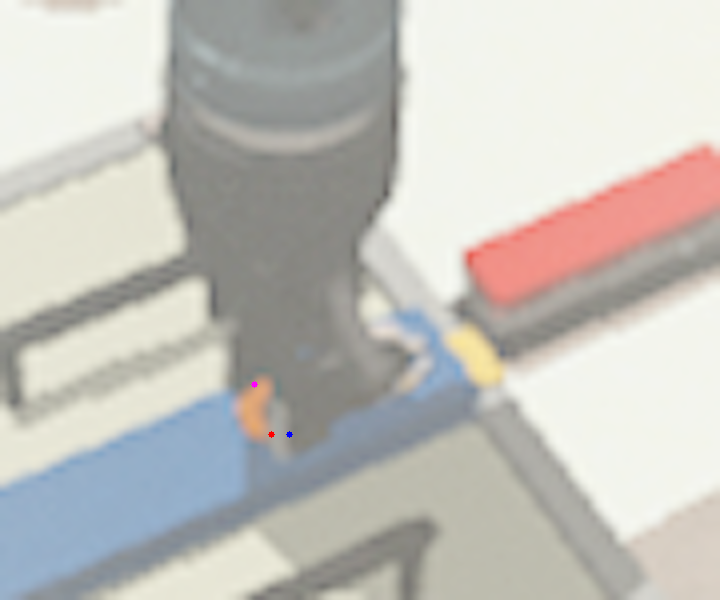

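The picture shows the fingertips straddling the ring, with the near tip at (285,455) and the ring's left rim at (250,410). The width stopped at 25 mm, so the grip is high on the ring. I'll go a little lower and shift +x.

>>> {"method": "servo_tool", "body": {
  "moves": [
    [[38,0,0,0,0],[38,0,0,0,0],[38,4,0,1,0],[38,4,0,2,0],[38,4,0,3,0],[38,4,0,4,0],[38,4,0,4,0]]
  ]
}}

```text
clock: 9.6
ee_pos: [0.5607, 0.0123, 0.0984]
tool_rot: [-3.142, 0.014, 0.001]
ft_force: [-0.3, 0.1, 0.1]
grip_width: 0.0384
```

>>> {"method": "servo_tool", "body": {
  "moves": [
    [[20,0,0,0,0],[20,0,0,0,0],[20,0,0,0,0],[20,0,0,0,0]]
  ]
}}

```text
clock: 10.0
ee_pos: [0.561, 0.0123, 0.0988]
tool_rot: [-3.141, 0.014, -0.0]
ft_force: [-1.0, 0.7, 0.2]
grip_width: 0.0253
```

The jaws stopped at 25.3 mm against a 20 mm command, so they hold the ring. I'll pull along +x.

>>> {"method": "servo_tool", "body": {
  "moves": [
    [[20,0,0,0,0],[20,3,0,0,0],[20,8,0,0,0],[20,14,0,0,0],[20,20,0,0,0],[20,27,0,0,0],[20,34,0,0,0],[20,40,0,0,0],[20,40,0,0,0],[20,40,0,-20,0],[20,40,0,-50,0],[20,40,0,-50,0]]
  ],
  "grip_force": 60
}}

```text
clock: 11.2
ee_pos: [0.605, 0.0122, 0.1526]
tool_rot: [-3.141, 0.015, -0.015]
ft_force: [0.9, 0.0, -0.4]
grip_width: 0.0234
```

Run:
```python
from h import *
st()
c=cams.camera("scene")
for q in blobs(c,(3,130,80),(22,255,255),5,(215,160,285,225)): print(cen(q),cv2.contourArea(q),cv2.boundingRect(q))
```

```text
t 11.2 tcp [0.605  0.0122 0.1526] F [ 0.9  0.  -0.4] w 0.0234 
R [[1.0, -0.009, 0.01], [-0.009, -1.0, 0.001], [0.01, -0.001, -1.0]] q [ 0.17  0.38 -0.31  1.76  0.13  1.02 -1.77]
(241.13333333333333, 195.15555555555554) 7.5 (240, 193, 3, 6)
(283.1190476190476, 192.97619047619045) 7.0 (281, 191, 4, 6)
```

>>> {"method": "servo_tool", "body": {
  "moves": [
    [[20,-20,-30,-20,0],[20,-37,-75,-20,0],[20,-54,-120,-20,0],[20,-71,-165,-20,0],[20,-88,-210,-20,0],[20,-104,-255,-20,0],[20,-116,-300,-20,0],[20,-124,-340,-20,0],[20,-124,-359,-20,0],[20,-124,-359,-20,0],[20,-124,-359,-10,0],[20,-124,-359,0,0]]
  ]
}}

```text
clock: 12.45
ee_pos: [0.481, 0.3695, 0.1469]
tool_rot: [3.139, -0.019, -0.001]
ft_force: [0.8, -0.5, -0.5]
grip_width: 0.0237
```

Run:
```python
from h import *
st()
c=cams.camera("scene");a=c["pixels"][215:350,285:435]
p=cv2.resize(a,None,fx=5,fy=4.4,interpolation=cv2.INTER_CUBIC)
p=(255*(p/255.)**.4).astype(np.uint8)
P=np.linalg.inv(c["pose"]);s=read_state()["ee_pos"]
for d,col in(([0,0,0],(0,0,255)),([0,0,.02],(255,0,0)),([.011,0,0],(255,0,255))):
  v=P[:3,:3]@(s+d)+P[:3,3];u=c["fx"]*v[0]/v[2]+c["cx"],c["fy"]*v[1]/v[2]+c["cy"]
  cv2.circle(p,(int((u[0]-285)*5),int((u[1]-215)*4.4)),2,col,-1)
cv2.imwrite("pics/c8.png",p)
```

```text
t 12.45 tcp [0.481  0.3695 0.1469] F [ 0.8 -0.5 -0.5] w 0.0237 
R [[1.0, -0.012, -0.0], [-0.012, -1.0, -0.002], [-0.0, 0.002, -1.0]] q [-0.34  0.41 -0.47  1.75  0.22  1.03 -2.47]
```

View pics/c8.png

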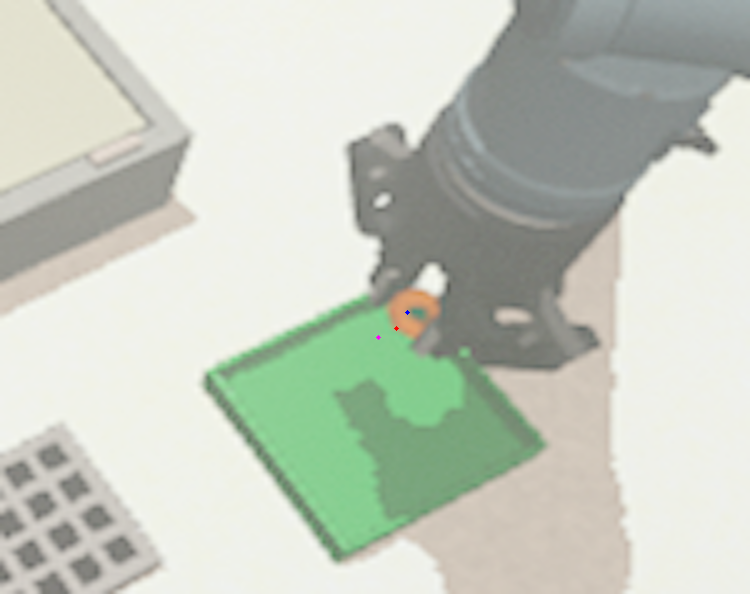

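The picture shows the ring gripped cleanly between the fingertips, at (414,313), about 20 mm above the nominal TCP. So the working grasp height is TCP + 0.02 here. The ring is over the tray, so I'll lower it and release.

>>> {"method": "servo_tool", "body": {
  "moves": [
    [[20,0,0,40,0],[20,0,0,80,0],[20,0,0,120,0],[20,0,0,140,0],[20,0,0,146,0],[20,0,0,148,0],[20,0,0,148,0]]
  ]
}}

```text
clock: 13.2
ee_pos: [0.4813, 0.372, 0.0016]
tool_rot: [-3.141, 0.016, -0.002]
ft_force: [0.7, -0.1, -0.8]
grip_width: 0.0242
```

>>> {"method": "servo_tool", "body": {
  "moves": [
    [[20,0,0,3,0],[20,0,0,6,0],[20,0,0,8,0],[20,0,0,8,0],[45,0,0,8,0],[45,0,0,8,0],[45,0,0,8,0],[45,0,0,-30,0],[45,0,0,-80,0],[45,0,0,-130,0],[45,0,0,-180,0]]
  ]
}}

```text
clock: 14.3
ee_pos: [0.4799, 0.3718, 0.1825]
tool_rot: [3.141, -0.014, -0.0]
ft_force: [0.6, 1.1, 0.3]
grip_width: 0.045
```

Run:
```python
from h import *
st()
for n,z,roi in(("scene",.0085,(310,260,420,345)),("top",.0085,(90,195,150,258))):
  c=cams.camera(n)
  for q in blobs(c,(3,130,80),(22,255,255),4,roi): print(n,cen(q),onz(c,cen(q),z).round(4),cv2.contourArea(q))
```

```text
t 14.3 tcp [0.4799 0.3718 0.1825] F [0.6 1.1 0.3] w 0.045 
R [[1.0, -0.009, -0.0], [-0.009, -1.0, -0.0], [-0.0, 0.0, -1.0]] q [-0.33  0.38 -0.49  1.72  0.2   1.1  -2.46]
scene (353.1898148148148, 310.75694444444446) [0.4768 0.3723 0.0085] 72.0
top (119.56639566395664, 221.15176151761514) [0.4766 0.3703 0.0085] 61.5
```

Both views agree that the clip's ring lies in the tray at (0.477, 0.371). Next is the active door's handle.

>>> {"method": "servo_tool", "body": {
  "moves": [
    [[45,18,47,0,0],[45,36,94,0,0],[45,54,141,0,0],[45,72,188,0,0],[45,90,235,0,0],[45,104,270,0,0],[45,109,285,0,0],[45,109,285,0,0],[45,109,285,0,0]]
  ],
  "grip_force": 40
}}

```text
clock: 15.3
ee_pos: [0.5858, 0.0883, 0.1804]
tool_rot: [-3.14, 0.012, 0.002]
ft_force: [-0.3, 0.9, -0.8]
grip_width: 0.0451
```

>>> {"method": "servo_tool", "body": {
  "moves": [
    [[45,0,0,30,0],[45,0,0,60,0],[45,0,0,74,0],[45,0,0,80,0],[45,0,0,80,0],[5,0,0,80,0],[5,0,0,80,0],[5,0,0,80,0],[5,0,0,80,0],[5,0,0,80,0]]
  ]
}}

```text
clock: 16.3
ee_pos: [0.5879, 0.087, 0.1024]
tool_rot: [-3.14, 0.014, -0.005]
ft_force: [-1.0, 1.5, 5.8]
grip_width: 0.0104
```

The handle is gripped. I'll follow the opening arc.

>>> {"method": "servo_tool", "body": {
  "moves": [
    [[5,0,-3.5,-9,0],[5,0,-8,-17.5,0],[5,0,-13,-25.5,0],[5,0,-18.6,-33.4,0],[5,0,-25,-40.5,0],[5,0,-31.9,-47.2,0],[5,0,-31.9,-47.2,0]]
  ]
}}

```text
clock: 17.0
ee_pos: [0.588, 0.1133, 0.147]
tool_rot: [3.136, -0.017, 0.002]
ft_force: [2.9, -3.0, -3.5]
grip_width: 0.0105
```

Run:
```python
from h import *
st()
c=cams.camera("scene");a=c["pixels"][100:300,160:360]
p=cv2.resize(a,None,fx=3,fy=3,interpolation=cv2.INTER_CUBIC)
p=(255*(p/255.)**.5).astype(np.uint8)
cv2.imwrite("pics/c9.png",p)
```

```text
t 17.0 tcp [0.588  0.1133 0.147 ] F [ 2.9 -3.  -3.5] w 0.0105 
R [[1.0, -0.011, 0.001], [-0.011, -1.0, -0.006], [0.001, 0.006, -1.0]] q [ 0.04  0.38 -0.37  1.77  0.17  1.02 -1.97]
```

View pics/c9.png

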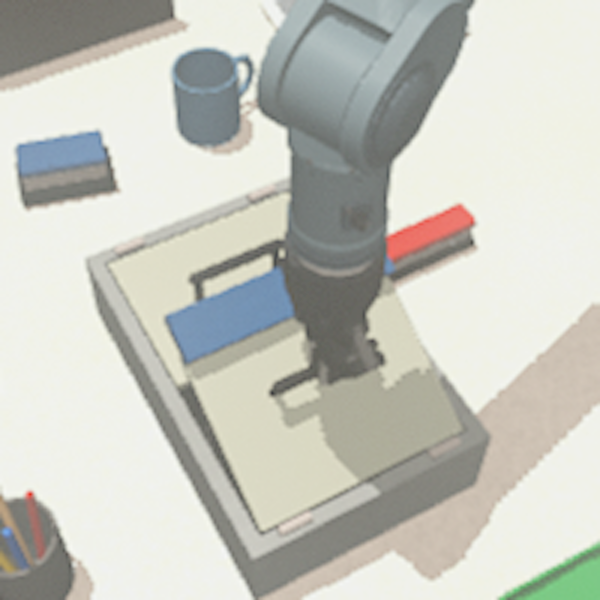

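The active door is at about 30° and following the hand, with forces only a few newtons. I'll continue to about 60° and release.

>>> {"method": "servo_tool", "body": {
  "moves": [
    [[5,0,-7.5,-6,0],[5,0,-15.5,-11.2,0],[5,0,-24,-15.8,0],[5,0,-32.9,-19.6,0],[5,0,-41.9,-22.7,0],[5,0,-51.3,-24.9,0],[5,0,-51.3,-24.9,0],[30,0,-51.3,-24.9,0],[30,0,-51.3,-24.9,0],[30,0,-51.3,-24.9,0]]
  ]
}}

```text
clock: 18.05
ee_pos: [0.5873, 0.1682, 0.1727]
tool_rot: [3.14, -0.014, -0.001]
ft_force: [-0.6, -2.6, 1.4]
grip_width: 0.0297
```

Run:
```python
from h import *
st()
c=cams.camera("scene")
for q in blobs(c,(100,100,40),(125,255,255),40,(190,150,330,260))[:3]: print(cen(q),cv2.contourArea(q),cv2.boxPoints(cv2.minAreaRect(q)).round(1).tolist())
P=np.linalg.inv(c["pose"])
for th in(50,55,60,65):
  t=np.radians(th);C,S=np.cos(t),np.sin(t)
  o=[]
  for x in(.1025,-.1025):
   for s,n in((156,20),(200,20)):
    w=np.array([.586+x,.0245-.01*x+.001*(166-s*C+n*S),.001*(95+s*S+n*C)]);v=P[:3,:3]@w+P[:3,3];o.append((round(c["fx"]*v[0]/v[2]+c["cx"],1),round(c["fy"]*v[1]/v[2]+c["cy"],1)))
  print(th,o)
```

```text
t 18.05 tcp [0.5873 0.1682 0.1727] F [-0.6 -2.6  1.4] w 0.0297 
R [[1.0, -0.009, -0.0], [-0.009, -1.0, -0.002], [-0.0, 0.002, -1.0]] q [-0.03  0.38 -0.39  1.72  0.16  1.08 -2.05]
(246.41594105827193, 207.5304755525787) 746.5 [[223.39999389648438, 207.1999969482422], [266.70001220703125, 188.3000030517578], [274.5, 206.1999969482422], [231.1999969482422, 225.10000610351562]]
50 [(np.float64(230.3), np.float64(223.4)), (np.float64(224.0), np.float64(206.4)), (np.float64(303.7), np.float64(190.3)), (np.float64(298.8), np.float64(174.1))]
55 [(np.float64(232.5), np.float64(225.6)), (np.float64(226.6), np.float64(208.7)), (np.float64(306.7), np.float64(191.9)), (np.float64(302.6), np.float64(175.7))]
60 [(np.float64(234.9), np.float64(228.3)), (np.float64(229.6), np.float64(211.7)), (np.float64(309.8), np.float64(194.0)), (np.float64(306.6), np.float64(177.9))]
65 [(np.float64(237.4), np.float64(231.4)), (np.float64(232.8), np.float64(215.4)), (np.float64(313.1), np.float64(196.5)), (np.float64(310.9), np.float64(180.7))]
```

The strip's corners put the door at about 51°. I'll go up, over the strip's edge, and down inside to push it from beneath.

>>> {"method": "servo_tool", "body": {
  "moves": [
    [[30,0,0,-40,0],[30,0,0,-80,0],[0,0,0,-120,0],[0,0,20,-120,0],[0,0,65,-120,0],[0,0,110,-120,0],[0,0,150,-120,0],[0,0,158,-118,0],[0,0,158,-85,0],[0,0,158,-50,0],[0,0,158,-46,0],[0,0,158,-46,0]]
  ]
}}

```text
clock: 19.3
ee_pos: [0.5847, 0.0128, 0.2174]
tool_rot: [-3.14, 0.011, 0.006]
ft_force: [-0.8, -0.6, 0.5]
grip_width: 0.0001
```

>>> {"method": "servo_tool", "body": {
  "moves": [
    [[0,0,-20,0,0],[0,0,-40,0,0],[0,0,-60,0,0],[0,0,-78,0,0],[0,0,-96,0,0],[0,0,-114,0,0],[0,0,-130,0,0],[0,0,-145,0,0]]
  ]
}}

```text
clock: 20.1
ee_pos: [0.5917, 0.1547, 0.2386]
tool_rot: [3.138, -0.019, 0.021]
ft_force: [-22.4, -13.6, 54.9]
grip_width: -0.0003
```

>>> {"method": "servo_tool", "body": {
  "moves": [
    [[0,0,8,-4,0],[0,0,16,-8,0]]
  ]
}}

```text
clock: 20.3
ee_pos: [0.5916, 0.1454, 0.2367]
tool_rot: [-3.135, 0.008, -0.024]
ft_force: [1.0, -0.1, 0.7]
grip_width: -0.0001
```

Run:
```python
from h import *
st()
c=cams.camera("scene");a=c["pixels"][110:290,180:340]
p=cv2.resize(a,None,fx=3.3,fy=3.3,interpolation=cv2.INTER_CUBIC)
p=(255*(p/255.)**.45).astype(np.uint8)
cv2.imwrite("pics/c10.png",p)
```

```text
t 20.3 tcp [0.5916 0.1454 0.2367] F [ 1.  -0.1  0.7] w -0.0001 
R [[1.0, -0.005, 0.015], [-0.005, -1.0, 0.006], [0.015, -0.006, -1.0]] q [ 0.01  0.31 -0.38  1.67  0.12  1.17 -1.98]
```

View pics/c10.png

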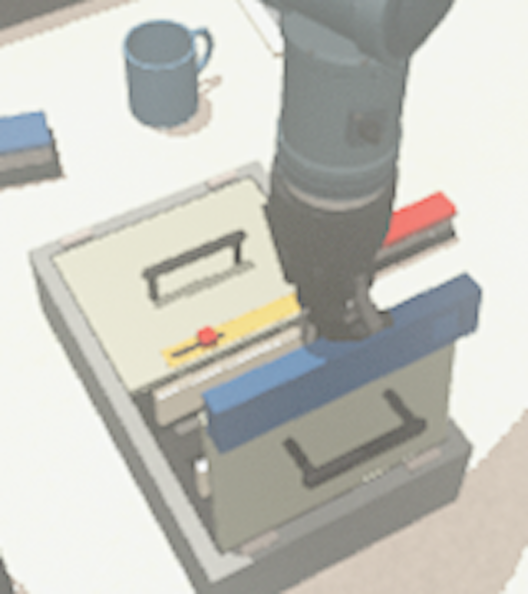

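The door stands at about 80°. The tips are behind the blue strip at (335,330) and the gripper's knuckle was riding on the strip's rising edge, which caused the upward force. The red bolt tab is now visible at crop (207,336). I'll back off, raise the hand and push again higher, watching the force.

>>> {"method": "servo_tool", "body": {
  "moves": [
    [[0,0,12,-10,0],[0,0,12,-22,0],[0,0,12,-22,0],[0,0,4,-22,0],[0,0,-4,-22,0],[0,0,-12,-22,0],[0,0,-20,-22,0]]
  ]
}}

```text
clock: 21.05
ee_pos: [0.5868, 0.1603, 0.2483]
tool_rot: [3.14, -0.013, -0.003]
ft_force: [-0.1, -3.7, 2.0]
grip_width: -0.0002
```

Forces are now small and horizontal, so I'll keep pushing.

>>> {"method": "servo_tool", "body": {
  "moves": [
    [[0,0,-8,0,0],[0,0,-16,0,0],[0,0,-24,0,0],[0,0,-30,0,0],[0,0,-34,0,0]]
  ]
}}

```text
clock: 21.55
ee_pos: [0.5873, 0.1948, 0.248]
tool_rot: [3.141, -0.013, -0.001]
ft_force: [-0.5, -2.3, -1.4]
grip_width: 0.0003
```

```bash
cat >> h.py <<'E'
def pj(c,w):
    P=np.linalg.inv(c["pose"]);v=P[:3,:3]@np.array(w)+P[:3,3]; return np.array([c["fx"]*v[0]/v[2]+c["cx"],c["fy"]*v[1]/v[2]+c["cy"]])
def cab(x,y,z): return [.586+x+.01*y,.0245+y-.01*x,z]
def act(c,ths=(85,90,95,100,105)):
    for q in blobs(c,(100,100,40),(125,255,255),60,(190,130,340,260))[:2]: print("strip",cv2.boxPoints(cv2.minAreaRect(q)).round(0).tolist())
    for th in ths:
        t=np.radians(th);C,S=np.cos(t),np.sin(t)
        print(th,[pj(c,cab(x,.166-s*C+n*S,.095+s*S+n*C)).round(0).tolist() for x in(.1025,-.1025) for s,n in((.156,.02),(.2,.02))])
E
python3 - <<'E'
from h import *
st();act(cams.camera("scene"))
E
```

```text
t 21.55 tcp [0.5873 0.1948 0.248 ] F [-0.5 -2.3 -1.4] w 0.0003 
R [[1.0, -0.009, -0.001], [-0.009, -1.0, -0.0], [-0.001, 0.0, -1.0]] q [-0.06  0.33 -0.4   1.62  0.14  1.22 -2.07]
strip [[249.0, 244.0], [298.0, 220.0], [302.0, 230.0], [254.0, 253.0]]
85 [[248.0, 249.0], [247.0, 237.0], [326.0, 211.0], [329.0, 199.0]]
90 [[251.0, 254.0], [251.0, 244.0], [330.0, 216.0], [333.0, 205.0]]
95 [[254.0, 260.0], [255.0, 251.0], [333.0, 221.0], [338.0, 211.0]]
100 [[257.0, 266.0], [260.0, 259.0], [336.0, 226.0], [342.0, 218.0]]
105 [[260.0, 271.0], [264.0, 267.0], [339.0, 231.0], [346.0, 225.0]]
```

>>> {"method": "servo_tool", "body": {
  "moves": [
    [[0,0,-8,0,0],[0,0,-16,0,0],[0,0,-24,0,0],[0,0,-29,0,0],[0,0,-29,0,0]]
  ]
}}

```text
clock: 22.1
ee_pos: [0.5877, 0.2255, 0.2492]
tool_rot: [-3.139, 0.011, -0.001]
ft_force: [-0.2, -0.1, -0.1]
grip_width: 0.0003
```

Run:
```python
from h import *
st();act(cams.camera("scene"),(95,100,105))
```

```text
t 22.1 tcp [0.5877 0.2255 0.2492] F [-0.2 -0.1 -0.1] w 0.0003 
R [[1.0, -0.007, 0.001], [-0.007, -1.0, 0.002], [0.0, -0.002, -1.0]] q [-0.1   0.35 -0.41  1.6   0.15  1.23 -2.12]
strip [[258.0, 258.0], [308.0, 233.0], [312.0, 241.0], [262.0, 266.0]]
strip [[320.0, 227.0], [337.0, 219.0], [340.0, 226.0], [323.0, 234.0]]
95 [[254.0, 260.0], [255.0, 251.0], [333.0, 221.0], [338.0, 211.0]]
100 [[257.0, 266.0], [260.0, 259.0], [336.0, 226.0], [342.0, 218.0]]
105 [[260.0, 271.0], [264.0, 267.0], [339.0, 231.0], [346.0, 225.0]]
```

The active door is at about 100°, past upright. I'll retreat and measure the bolt tab.

>>> {"method": "servo_tool", "body": {
  "moves": [
    [[0,-10,45,0,0],[0,-25,95,0,0],[0,-45,145,0,0],[0,-50,190,0,0],[0,-50,214,0,0],[0,-50,214,0,0]]
  ]
}}

```text
clock: 22.75
ee_pos: [0.5364, 0.004, 0.2498]
tool_rot: [3.14, -0.029, 0.004]
ft_force: [0.6, 0.1, 0.9]
grip_width: 0.0
```

Run:
```python
from h import *
st();c=cams.camera("scene");act(c,(95,100,105))
for lo,hi in(((0,120,80),(6,255,255)),((174,120,80),(180,255,255))):
  for q in blobs(c,lo,hi,4,(215,190,280,235)): print("red",cen(q),onz(c,cen(q),.104).round(4),cv2.contourArea(q))
for q in blobs(c,(22,90,90),(35,255,255),20,(215,175,300,235)): print("yel",cen(q),onz(c,cen(q),.095).round(4),[onz(c,x,.095)[:2].round(3).tolist() for x in cv2.boxPoints(cv2.minAreaRect(q))])
print("pred tab shot",pj(c,cab(.0155,-.014,.107)))
```

```text
t 22.75 tcp [0.5364 0.004  0.2498] F [0.6 0.1 0.9] w 0.0 
R [[1.0, -0.019, 0.003], [-0.019, -1.0, -0.002], [0.003, 0.002, -1.0]] q [ 0.2   0.15 -0.31  1.82  0.05  1.17 -1.72]
strip [[258.0, 258.0], [339.0, 218.0], [343.0, 226.0], [262.0, 266.0]]
95 [[254.0, 260.0], [255.0, 251.0], [333.0, 221.0], [338.0, 211.0]]
100 [[257.0, 266.0], [260.0, 259.0], [336.0, 226.0], [342.0, 218.0]]
105 [[260.0, 271.0], [264.0, 267.0], [339.0, 231.0], [346.0, 225.0]]
red (242.4074074074074, 211.52777777777777) [0.6104 0.0122 0.104 ] 18.0
yel (257.70649895178195, 206.1488469601677) [0.5604 0.0115 0.095 ] [[0.602, 0.001], [0.525, 0.0], [0.529, 0.022], [0.605, 0.023]]
pred tab shot [244.91601451 209.16720568]
```

>>> {"method": "servo_tool", "body": {
  "moves": [
    [[0,28,0,40,0],[0,28,0,80,0],[0,28,0,120,0],[0,28,0,145,0],[0,28,0,155,0],[0,28,0,160,0],[0,28,0,160,0]]
  ]
}}

```text
clock: 23.5
ee_pos: [0.5649, 0.0108, 0.0896]
tool_rot: [-3.141, 0.012, -0.003]
ft_force: [0.2, 0.2, 0.7]
grip_width: -0.0002
```

>>> {"method": "servo_tool", "body": {
  "moves": [
    [[0,0,0,3,0],[0,8,0,3,0],[0,16,0,3,0],[0,22,0,3,0],[0,28,0,3,0],[0,33,0,3,0],[0,38,0,3,0]]
  ]
}}

```text
clock: 24.2
ee_pos: [0.601, 0.009, 0.0855]
tool_rot: [3.141, -0.014, -0.005]
ft_force: [-3.5, -0.4, 1.8]
grip_width: -0.0002
```

```bash
cat >> h.py <<'E'
def red(c):
    for lo,hi in(((0,120,80),(6,255,255)),((174,120,80),(180,255,255))):
        for q in blobs(c,lo,hi,3,(205,190,280,235)): print("red",cen(q),onz(c,cen(q),.104).round(4),cv2.contourArea(q))
E
python3 - <<'E'
from h import *
st();red(cams.camera("scene"))
E
```

```text
t 24.2 tcp [0.601  0.009  0.0855] F [-3.5 -0.4  1.8] w -0.0002 
R [[1.0, -0.009, -0.003], [-0.009, -1.0, -0.0], [-0.003, 0.0, -1.0]] q [ 0.15  0.46 -0.29  1.81  0.16  0.91 -1.79]
red (239.81481481481478, 212.64814814814815) [0.6186 0.012  0.104 ] 18.0
```

The bolt is moving at about 3.5 N and has travelled about 8 mm so far. I'll continue.

>>> {"method": "servo_tool", "body": {
  "moves": [
    [[0,5,0,0,0],[0,9,0,0,0],[0,12,0,0,0],[0,14,0,0,0],[0,14,0,0,0]]
  ]
}}

```text
clock: 24.75
ee_pos: [0.6131, 0.0089, 0.0853]
tool_rot: [3.141, -0.014, -0.011]
ft_force: [-7.6, -0.7, 5.1]
grip_width: -0.0003
```

Run:
```python
from h import *
st();red(cams.camera("scene"))
```

```text
t 24.75 tcp [0.6131 0.0089 0.0853] F [-7.6 -0.7  5.1] w -0.0003 
R [[1.0, -0.009, -0.007], [-0.009, -1.0, -0.001], [-0.007, 0.001, -1.0]] q [ 0.15  0.48 -0.28  1.77  0.16  0.92 -1.79]
red (235.77192982456137, 214.26315789473685) [0.631  0.0113 0.104 ] 19.0
```

The bolt has travelled about 20.6 mm plus its start offset, and the force is rising against its stop, so it's drawn. Next is the passive handle.

>>> {"method": "servo_tool", "body": {
  "moves": [
    [[0,-8,0,0,0],[0,-14,0,-30,0],[40,-20,10,-75,0],[40,-27,40,-100,0],[40,-27,62,-100,0],[40,-27,62,-100,0],[40,-27,62,-100,0],[40,-27,62,-60,0],[40,-27,62,-25,0],[40,-27,62,-17,0],[40,-27,62,-17,0]]
  ]
}}

```text
clock: 25.9
ee_pos: [0.5868, -0.051, 0.1007]
tool_rot: [-3.14, 0.011, 0.007]
ft_force: [-0.4, -0.0, -0.4]
grip_width: 0.0398
```

>>> {"method": "servo_tool", "body": {
  "moves": [
    [[5,0,2.5,0,0],[5,0,2.5,0,0],[5,0,2.5,0,0],[5,0,2.5,0,0],[5,0,2.5,0,0]]
  ]
}}

```text
clock: 26.4
ee_pos: [0.5904, -0.0531, 0.105]
tool_rot: [-3.139, 0.012, -0.007]
ft_force: [-0.4, 5.4, 6.1]
grip_width: 0.0105
```

>>> {"method": "servo_tool", "body": {
  "moves": [
    [[5,0,3.5,-7.5,0],[5,0,7.6,-14.7,0],[5,0,12.5,-21.5,0],[5,0,17.6,-27.9,0],[5,0,23.5,-34,0],[5,0,29.8,-39.2,0],[5,0,36.5,-44,0],[5,0,43.7,-48.2,0],[5,0,51,-51.5,0],[5,0,59,-54.5,0],[5,0,67,-56.7,0],[5,0,75.2,-58.2,0]]
  ]
}}

```text
clock: 27.6
ee_pos: [0.5899, -0.1182, 0.1653]
tool_rot: [-3.128, 0.003, -0.004]
ft_force: [-4.4, 12.7, 8.4]
grip_width: 0.0102
```

Run:
```python
from h import *
st();c=cams.camera("scene");act(c,(95,100,105));red(c)
for th in(0,45,55,65):
  t=np.radians(th);C,S=np.cos(t),np.sin(t); print(th,"tab",pj(c,cab(.037,-.166+.152*C-.012*S,.095+.152*S+.012*C)).round(1),"corners",[pj(c,cab(x,-.166+.163*C,.095+.163*S)).round(0).tolist() for x in(.1025,-.1025)])
m=blobs(c,(0,120,80),(6,255,255),3,(150,120,330,240));print([(np.round(cen(q),1),cv2.contourArea(q)) for q in m])
```

```text
t 27.6 tcp [ 0.5899 -0.1182  0.1653] F [-4.4 12.7  8.4] w 0.0102 
R [[1.0, -0.002, 0.003], [-0.002, -1.0, 0.014], [0.003, -0.014, -1.0]] q [ 0.35  0.36 -0.26  1.75  0.09  1.04 -1.51]
strip [[258.0, 258.0], [339.0, 218.0], [343.0, 226.0], [262.0, 266.0]]
95 [[254.0, 260.0], [255.0, 251.0], [333.0, 221.0], [338.0, 211.0]]
100 [[257.0, 266.0], [260.0, 259.0], [336.0, 226.0], [342.0, 218.0]]
105 [[260.0, 271.0], [264.0, 267.0], [339.0, 231.0], [346.0, 225.0]]
0 tab [238.1 212.2] corners [[219.0, 227.0], [282.0, 198.0]]
45 tab [227.7 175.4] corners [[208.0, 189.0], [276.0, 161.0]]
55 tab [223.7 166.1] corners [[203.0, 179.0], [272.0, 151.0]]
65 tab [219.5 157.3] corners [[199.0, 169.0], [268.0, 142.0]]
[(array([299.8, 178. ]), 267.5), (array([222.4, 170.1]), 12.5)]
```

The passive door is at about 52°. I'll release, go over its edge and push it from beneath.

>>> {"method": "servo_tool", "body": {
  "moves": [
    [[30,0,0,0,0],[30,0,0,0,0],[30,0,0,-35,0],[30,0,0,-80,0],[0,0,-15,-95,0],[0,0,-60,-95,0],[0,0,-105,-95,0],[0,0,-138,-95,0],[0,0,-140,-90,0],[0,0,-140,-50,0],[0,0,-140,-22,0],[0,0,-140,-22,0]]
  ]
}}

```text
clock: 28.85
ee_pos: [0.584, 0.0068, 0.177]
tool_rot: [3.139, -0.018, -0.019]
ft_force: [0.1, 0.8, -0.5]
grip_width: 0.0002
```

>>> {"method": "servo_tool", "body": {
  "moves": [
    [[0,0,12,0,0],[0,0,24,0,0],[0,0,34,0,0],[0,0,44,-10,0],[0,0,54,-20,0],[0,0,64,-30,0],[0,0,74,-34,0]]
  ]
}}

```text
clock: 29.55
ee_pos: [0.5885, -0.0644, 0.2191]
tool_rot: [-3.141, 0.014, -0.002]
ft_force: [-1.5, 4.4, 2.6]
grip_width: -0.0003
```

```bash
cat >> h.py <<'E'
def pas(c,ths=(55,65,75,85,95,100,105)):
    print([(np.round(cen(q),1).tolist(),cv2.contourArea(q)) for q in blobs(c,(0,120,80),(6,255,255),3,(150,110,290,240))])
    for th in ths:
        t=np.radians(th);C,S=np.cos(t),np.sin(t); print(th,"tab",pj(c,cab(.037,-.166+.152*C-.012*S,.095+.152*S+.012*C)).round(1),"corners",[pj(c,cab(x,-.166+.163*C,.095+.163*S)).round(0).tolist() for x in(.1025,-.1025)])
E
python3 - <<'E'
from h import *
st();pas(cams.camera("scene"))
E
```

```text
t 29.55 tcp [ 0.5885 -0.0644  0.2191] F [-1.5  4.4  2.6] w -0.0003 
R [[1.0, -0.009, 0.001], [-0.009, -1.0, 0.001], [0.001, -0.001, -1.0]] q [ 0.29  0.29 -0.29  1.73  0.09  1.14 -1.61]
[([286.6, 183.2], 40.0), ([214.9, 153.6], 11.5)]
55 tab [223.7 166.1] corners [[203.0, 179.0], [272.0, 151.0]]
65 tab [219.5 157.3] corners [[199.0, 169.0], [268.0, 142.0]]
75 tab [215.2 149.3] corners [[194.0, 159.0], [263.0, 133.0]]
85 tab [211.  142.4] corners [[190.0, 151.0], [258.0, 126.0]]
95 tab [207. 137.] corners [[186.0, 144.0], [253.0, 120.0]]
100 tab [205.2 134.9] corners [[184.0, 142.0], [251.0, 118.0]]
105 tab [203.5 133.1] corners [[182.0, 139.0], [249.0, 116.0]]
```

>>> {"method": "servo_tool", "body": {
  "moves": [
    [[0,0,12,0,0],[0,0,24,0,0],[0,0,36,0,0],[0,0,48,0,0],[0,0,58,0,0],[0,0,68,0,0],[0,0,76,0,0],[0,0,80,0,0],[0,0,80,0,0]]
  ]
}}

```text
clock: 30.5
ee_pos: [0.5866, -0.1464, 0.2162]
tool_rot: [3.14, -0.017, -0.003]
ft_force: [-0.4, 0.8, -0.2]
grip_width: -0.0001
```

Run:
```python
from h import *
st();pas(cams.camera("scene"),(90,95,100,105))
```

```text
t 30.5 tcp [ 0.5866 -0.1464  0.2162] F [-0.4  0.8 -0.2] w -0.0001 
R [[1.0, -0.011, -0.002], [-0.011, -1.0, -0.001], [-0.002, 0.002, -1.0]] q [ 0.38  0.31 -0.25  1.7   0.08  1.14 -1.47]
[([286.6, 183.2], 40.0)]
90 tab [209.  139.5] corners [[188.0, 148.0], [256.0, 123.0]]
95 tab [207. 137.] corners [[186.0, 144.0], [253.0, 120.0]]
100 tab [205.2 134.9] corners [[184.0, 142.0], [251.0, 118.0]]
105 tab [203.5 133.1] corners [[182.0, 139.0], [249.0, 116.0]]
```

>>> {"method": "servo_tool", "body": {
  "moves": [
    [[0,0,-40,0,0],[0,0,-85,-15,0],[0,-20,-125,-45,0],[0,-55,-160,-70,0],[0,-90,-165,-90,0],[0,-120,-165,-90,0],[0,-120,-165,-90,0]]
  ]
}}

```text
clock: 31.25
ee_pos: [0.4654, 0.0212, 0.3074]
tool_rot: [3.138, -0.012, -0.002]
ft_force: [1.0, -0.2, 0.2]
grip_width: 0.0001
```

Run:
```python
from h import *
st();c=cams.camera("scene");act(c,(95,100,105))
q=blobs(c,(15,15,100),(35,130,255),100,(165,100,345,290))
for k in q[:4]: print("cream",cv2.contourArea(k),cv2.approxPolyDP(k,3,True)[:,0].tolist())
pas(c,(90,95,100,105))
for th in(95,100,105):
  t=np.radians(th);C,S=np.cos(t),np.sin(t);print(th,"inner face",[pj(c,cab(x,-.166+s*C+.012*S,.095+s*S-.012*C)).round(0).tolist() for x in(.1025,-.1025) for s in(0.003,.163)])
t=cams.camera("top")
for k in blobs(t,(3,130,80),(22,255,255),4,(90,195,150,258)): print("clip",onz(t,cen(k),.0085).round(3))
cv2.imwrite("pics/fin.png",np.hstack([c["pixels"],t["pixels"]]))
old=cv2.imread("pics/top0.png");d=(cv2.absdiff(old,t["pixels"]).max(2)>40).astype(np.uint8)
for n,(x0,y0,x1,y1) in dict(mug=(372,195,420,248),punch=(368,120,406,172),calc=(108,120,152,180),stap=(268,232,292,292)).items(): print(n,"changed px",d[y0:y1,x0:x1].sum())
o=cv2.imread("pics/scene0.png");d=(cv2.absdiff(o,c["pixels"]).max(2)>40).astype(np.uint8)
for n,(x0,y0,x1,y1) in dict(mug=(214,112,248,150),punch=(162,140,200,170),calc=(252,308,320,370),stap=(280,165,322,196)).items(): print(n,"scene changed",d[y0:y1,x0:x1].sum())
```

```text
t 31.25 tcp [0.4654 0.0212 0.3074] F [ 1.  -0.2  0.2] w 0.0001 
R [[1.0, -0.008, -0.001], [-0.008, -1.0, -0.004], [-0.001, 0.004, -1.0]] q [ 0.23 -0.03 -0.36  1.89 -0.01  1.28 -1.7 ]
strip [[258.0, 258.0], [339.0, 218.0], [343.0, 226.0], [262.0, 266.0]]
95 [[254.0, 260.0], [255.0, 251.0], [333.0, 221.0], [338.0, 211.0]]
100 [[257.0, 266.0], [260.0, 259.0], [336.0, 226.0], [342.0, 218.0]]
105 [[260.0, 271.0], [264.0, 267.0], [339.0, 231.0], [346.0, 225.0]]
cream 4481.5 [[217, 100], [216, 107], [165, 124], [165, 129], [176, 127], [173, 133], [175, 129], [193, 133], [198, 127], [204, 129], [201, 124], [210, 130], [200, 136], [184, 136], [191, 164], [165, 169], [165, 174], [188, 166], [193, 170], [190, 180], [194, 183], [189, 184], [188, 190], [244, 286], [251, 281], [244, 276], [195, 185], [208, 182], [203, 178], [208, 174], [204, 159], [211, 160], [205, 155], [214, 144], [227, 150], [232, 147], [232, 151], [234, 146], [234, 151], [245, 151], [250, 158], [253, 140], [253, 164], [259, 161], [259, 167], [276, 190], [282, 191], [283, 186], [278, 184], [281, 177], [272, 176], [279, 170], [2
[... 1687 characters left out ...]
286.6, 183.2], 40.0)]
90 tab [209.  139.5] corners [[188.0, 148.0], [256.0, 123.0]]
95 tab [207. 137.] corners [[186.0, 144.0], [253.0, 120.0]]
100 tab [205.2 134.9] corners [[184.0, 142.0], [251.0, 118.0]]
105 tab [203.5 133.1] corners [[182.0, 139.0], [249.0, 116.0]]
95 inner face [[197.0, 188.0], [187.0, 147.0], [257.0, 164.0], [256.0, 122.0]]
100 inner face [[197.0, 188.0], [185.0, 144.0], [257.0, 163.0], [253.0, 119.0]]
105 inner face [[197.0, 188.0], [183.0, 141.0], [257.0, 163.0], [251.0, 117.0]]
clip [0.476 0.37  0.008]
mug changed px 0
punch changed px 0
calc changed px 762
stap changed px 804
mug scene changed 787
punch scene changed 309
calc scene changed 415
stap scene changed 11
```

Run:
```python
from h import *
f=cv2.imread("pics/fin.png");S={"scene":(cv2.imread("pics/scene0.png"),f[:,:512]),"top":(cv2.imread("pics/top0.png"),f[:,512:])}
def edges(im,roi):
    x0,y0,x1,y1=roi;return cv2.Canny(cv2.cvtColor(im,cv2.COLOR_BGR2GRAY)[y0:y1,x0:x1],60,150)
for n,cam,roi in(("calc","scene",(252,308,320,370)),("calc","top",(108,120,152,180)),("mug","top",(372,195,420,248)),("punch","scene",(162,140,190,170)),("stap","scene",(280,165,322,196))):
    a,b=S[cam];x0,y0,x1,y1=roi
    sh,resp=cv2.phaseCorrelate(*[np.float32(edges(k,roi)) for k in(a,b)]);print(n,cam,np.round(sh,2),round(resp,2))
for k in S["top"]: print("disp",[(np.round(cen(q),1).tolist(),cv2.contourArea(q)) for q in blobs({"pixels":k},(45,60,20),(85,255,255),20,(105,118,155,150))])
for k in S["scene"]: print("disp",[(np.round(cen(q),1).tolist(),cv2.contourArea(q)) for q in blobs({"pixels":k},(45,60,20),(85,255,255),20,(250,320,300,368))])
b=S["top"][1];print("bright calc keys area before/after",[k[125:172,115:146].mean().round(1) for k in S["top"]],[k[320:360,262:310].mean().round(1) for k in S["scene"]])
```

```text
calc scene [0.13 0.01] 0.69
calc top [ 0.61 -0.49] 0.42
mug top [ 0.01 -0.11] 0.81
punch scene [-0.48 -0.23] 0.72
stap scene [0.49 0.09] 0.91
disp [([129.7, 134.2], 237.5)]
disp [([126.7, 134.3], 176.5)]
disp [([271.3, 348.0], 324.0)]
disp [([271.3, 348.0], 321.0)]
bright calc keys area before/after [np.float64(53.4), np.float64(60.8)] [np.float64(114.4), np.float64(130.5)]
```

```bash
python3 -c "
from h import *
st();print(r.hand_in())"
```

```text
t 31.35 tcp [0.4683 0.0204 0.3069] F [ 1.  -0.2 -1. ] w 0.0001 
R [[1.0, -0.01, -0.0], [-0.01, -1.0, -0.002], [-0.0, 0.002, -1.0]] q [ 0.23 -0.02 -0.36  1.88 -0.01  1.28 -1.7 ]
the job is handed in; nothing more can be done
None
```

I did the whole job in the order asked and handed it in at 31.4 s of the 67 s allowed. One push may have gone over the 40 N limit.

**What I did**
- **Clip:** I pulled it out of its pin and laid it in the green tray.
- **Active door:** I opened it by its handle, then pushed it past upright from inside.
- **Bolt:** I pushed it back to about its stop.
- **Passive door:** I opened it the same way as the active door.

**Last checks**
- **Clip:** the top view at the end has its ring in the tray at about (0.476, 0.370).
- **Active door:** about 100° in the scene view.
- **Passive door:** about 102–105°, judged from where the hand stopped and its corners in the image.
- **Bolt:** it travelled about 20.6 mm plus its small start offset, with the force rising at the end. I could not see the tab again once the passive door was open.
- **Bystanders:** the mug, stapler, calculator and hole punch showed no movement beyond about half a pixel. Some compared areas differed in brightness. I put that down to shadow and to the arm and doors being in front, but could not confirm it by eye. My last picture was refused because the 12-view limit was reached, so these end checks are numeric only.
- **Robot:** clear of everything, with no contact force.

**What went wrong or disagreed**
- **Force:** in the first push on the active door, the gripper's knuckle rode up on the strip's edge. The wrist read about 61 N, with 55 N of it upward. That is under the 120 N wrist limit, but the 40 N limit on the gripper's body may have been passed. I backed off at once and pushed again higher up with only a few newtons.
- **Fingertip height:** the tips stood about 20 mm higher than the given tool data. It took several tries to grip the clip, and I then worked with the measured height.

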